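Slide a small transformer under the spring flap of a soldering jig

TASK

Clamp the small transformer in the soldering jig for the next joint: with one fingertip press the jig's red thumb bar down and keep it down so that the spring hold-down flap stays open, and meanwhile push the transformer with the other fingertip along its lane, under the open flap, until it stands fully home against the cross-bar stop. Only then let the bar up so that the flap's rubber pad closes on top of the transformer. Push only: do not lift the transformer off the jig, and leave the other things on the bench where they are.

Things in the scene. Friction and masses are not known exactly. Their poses are not given: they have to be found in the camera images.
- jig: Soldering jig: plate fixed to the bench, x -112..+76, y -60..+56 mm, on 8 mm rubber feet; its top, z = 16 mm, is the floor. Origin on the bench surface (z = 0). +x is the way the transformer is pushed. The flap's hinge axis runs along x at y = 0, z = 30 mm, between dark blocks at x -97 and +57 mm, 39 mm high. The lane is on the -y side, the red thumb bar on the +y side. Open flap 79 mm high.
- home (a point): On the jig's floor (jig x +30, y -28, z 16 mm) where the centre of the transformer's underside belongs; x along the lane. Two low dark rails, 4.5 mm high, 24 mm apart, from 26 mm before it (flared to 44 mm over 51 mm more) guide the core. A dark cross-bar stop, 6 to 19 mm over the floor and held by 20 mm posts, has its near face 22 mm beyond: the core meets it, the thin feet pass under.
- flap_angle (a joint): Spring flap, bent over the lane at jig x +14..+50 mm. Angle in rad: 0 shut (its black rubber pad, a 10 mm bar, 26 mm over the floor; the transformer cannot pass, nor push it open), about 0.35 resting on the transformer, from 0.48 the transformer passes under, 0.75 end of travel. Pressing the thumb bar down opens it, with 5 to 12 N on its outer half; let go, it springs shut.
- flap: The flap with its thumb bar, a plate with red ribbed pad across the hinge from the lane. Origin on the hinge axis at jig (0, 0, 30). The bar spans jig x -90..+48 mm, reaches 48 mm out from the hinge; red pad 26..48 mm out. Slopes up outward by 0.72 rad minus the flap angle: outer edge 63 mm over the bench when shut; level, top at z 34, at 0.72. A fingertip can press and slide all along it.
- transformer: Small transformer, dark laminated core and ochre coil, 0.2 to 0.4 kg. Origin: centre of its underside; own z up; its own y is its long axis and lies along the jig's x (turned at most about 6 degrees). Core 20 (x) x 44 (y) x 37 mm high, coil 36 (x) x 28 (y) between 6 and 32 mm up, thin feet 14 (x) x 56 (y) x 2 mm. It stands on the jig's floor in front of the flap.
- solder_reel: Bystander, loose on the bench: reel of bright solder wire with dark flanges, 55 mm across, 38 high (mm). Origin: centre of its underside.
- flux_tin: Bystander, loose on the bench: round tin with ochre lid, 51 mm across, 19 high (mm). Origin: centre of its underside.
- relay: Bystander, loose on the bench: blue cube-shaped relay, 28x28x26 (mm). Origin: centre of its underside.
- terminal_strip: Bystander, loose on the bench: white six-way screw terminal strip, 62x16x16 (mm). Origin: centre of its underside.
- side_cutters: Bystander, loose on the bench: side cutters with blue grips lying flat, 114x60x13 (mm). Origin: centre of its underside.
- brush: Bystander, loose on the bench: thin flux brush with wooden handle, 138 long, 13 thick (mm). Origin: centre of its underside.
There are look-alikes about, which are no part of the job. Leave any green or orange look-alike of the transformer alone. There is more than one size of the jig; the one meant has the size given above.

How it is judged:
By the outcome, as a careful person would: the job done as asked, in the order asked, and still so for the second after the job is handed in, with the robot touching nothing.
It also fails if it takes over 48 s, if anything falls off the work surface, if the arm or the gripper's body presses on something with over 40 N, if the wrist force passes 120 N, or if a joint passes its speed limit or range.

ROBOT

A 6-joint arm with a two-finger parallel gripper is mounted at the origin on a cart in front of the work surface, level with it; the furniture and walls round the work are solid. World frame = base frame: x ahead of the robot, y to its left, z up, the work surface at z = 0. Lengths are in m, angles in rad, forces in N, time in s.
With the tool pointing down it reaches from about 0.25 to 0.775 m from the base axis. Payload 4 kg.
Tool frame: the origin (TCP) lies at the centre of the arm's flange, where the gripper is bolted on; the fingertips stand 199 mm ahead of it and the grasp point (between the pads) lies 180 mm ahead of it (robot.tcp_to_tips is the z of the fingertips in the tool frame, in m); z points along the fingers, y is the line along which they close (so a half turn about z gives the same grasp; the last joint's range is limited). The gripper opens to 94 mm and grips with 3 to 60 N. Pads are 16 mm wide; open, the fingers measure 119 mm over their backs; the gripper's body (75 mm by 177 mm) begins 78 mm behind the grasp point.
Start: joints at [1.054, 0.087, 1.371, -0, 1.684, -0.103], TCP at [0.221, 0.504, 0.405] pointing down, gripper open.
Joint ranges: [-3.1, 3.1], [-0.76, 2.03], [0.27, 2.55], [-1.08, 4.22], [0.17, 2.65], [-2.57, 2.57]. Speed limits (rad/s): [2.79, 2.79, 3.14, 3.14, 3.14, 3.14].

INTERFACE

Orientations are given as [roll, pitch, yaw] about the fixed x, y, z axes, in that order (R = Rz(yaw) Ry(pitch) Rx(roll)).
In Python, from bench import robot gives the robot as it stands.
- The arm moves only by the tool play_rows, never from a script. Its arguments are lists of equal length, an entry for each row: "translation": the shift along the tool's x, y, z scaled (see below), a list of three; "twist": the turn, a rotation vector about the tool's x, y, z scaled (see below), a list of three; "gripper": the opening, from -1 (shut) to 1 (fully open). A call has 1 to 8 rows; each row shifts and turns the commanded pose from where the row before left it, along the tool's axes as they then stand; what a row does not reach is not made up. The controller multiplies each number of a shift by 0.04 m and each number of a turn by 0.1 rad. A row lasts 1/10 s, in which the tool goes at most 50 mm and 8.59 degrees, less where a joint would pass 70% of its speed; a pose out of reach is approached as far as the arm can. A call with a number of a shift or a turn outside -1 to 1 is refused whole. A call with a gripper value outside its range is refused whole. The fingers move at their own pace and stop on an object; the grip force is fixed at half the most. Time passes only in rows, so rows that do not move let the fingers close. It gives the time, the measured TCP pose, the force, the opening and the grip force at its end, in the units of the state.
- robot.get_obs(): the state, without advancing time (a new reading comes with each control period).
- robot.snapshot(name): name is "side" or "top" or "wrist"; returns the picture (384x512x3 uint8, red, green, blue); there is no depth.
- robot.camera_model(name): a dict with "camera_matrix" (3x3 intrinsics, pixels), "rvec" (rotation vector, rad) and "tvec" (3), from world to camera coordinates, as OpenCV has them. Camera axes: x right, y down, z forward; pixel columns grow to the right and rows downward; lengths in m; the calibration is good to about 2 mm. The wrist camera is an equidistant fisheye: a pixel r from the principal point sees the ray r / f radians off the axis. A picture is of the moment at which its call begins: read the wrist's pose just before it. camera_model takes no time and is no camera call; for the wrist camera it gives the pose at the moment of the call.
- robot.close_job(): hands the job in; it is judged then, once.
Trained networks look in the newest picture that a camera, given by its name, has taken for a name from the list of things; names that differ only in an ending like _2 or _b are one class to them, and where a whole thing is asked for, a point or a joint stands for the part that bears it (a point fixed in the world has none). Each returns a list of dicts, best first, with "score" (0 to 1); they miss things now and then, are a little off and sometimes report something else, mostly with a low value. They report only what shows in the picture. A call takes as long as a camera call. They do not tell look-alikes from the thing itself.
- robot.recognise(name, camera): "centre" ([x, y, z] in m, in world coordinates, good to about 4 mm: the middle of the surface that is visible of it).
- robot.spot_point(name, camera): "centre" ([x, y, z] in m, in world coordinates, good to about 4 mm: a listed point, or the origin of a listed thing).
The state is a dict: "time": time; "joint_positions": joint angles; "qvel": joint speeds; "joint_torque": joint torques, N m; "tool_pos": TCP position; "ee_rot": TCP orientation; "wrist_force": force on the tool from outside, world axes, zero at the start; "wrist_torque": the same for the moment, N m; "width": finger opening in m; "finger_force": force on a finger pad.
Only numpy, scipy, OpenCV 4.12 (cv2) and the standard library are available. Lean on these libraries where they do the work, as an engineer would, in place of code of your own. Each camera call takes 0.05 s, during which the arm holds its last target. There are 200 camera calls.

## Working session

There is one attempt and no reset: what is moved stays moved. The work goes in short steps, Python scripts to look and compute and a tool call to move; the robot and the scene stay as the last step left them, time stands still between calls to the robot, and variables do not carry over. Pictures are saved under pics/ and viewed, at most 10 in all, crops included, and the job is handed in when it is done.

Besides the shell and the picture viewer there is one more tool, called as name(argument=value, ...), one argument or row to a line, values as JSON. play_rows: Moves the arm, as the interface text tells. Its arguments: {"type":"object","properties":{"translation":{"type":"array","items":{"type":"array","items":{"type":"number","minimum":-1,"maximum":1}}},"twist":{"type":"array","items":{"type":"array","items":{"type":"number","minimum":-1,"maximum":1}}},"gripper":{"type":"array","items":{"type":"number"}}},"required":["translation","twist","gripper"]}

```bash
mkdir -p pics; ls; python3 - <<'E'
from bench import robot
import cv2,numpy as np
o=robot.get_obs();print(o['time'],o['tool_pos'],o['ee_rot'],o['width'])
a=robot.snapshot('top');b=robot.snapshot('side')
cv2.imwrite('pics/top.png',cv2.resize(a[:,:,::-1],(800,600),interpolation=3));cv2.imwrite('pics/side.png',cv2.resize(b[:,:,::-1],(800,600),interpolation=3))
for n in ['jig','home','flap','transformer']:
  for c in ['top','side']:
    for f in ('recognise','spot_point'):
      if (n=='home') and f=='recognise': continue
      try:
        print(n,c,f,[(np.round(d['centre'],3).tolist(),round(d['score'],2)) for d in getattr(robot,f)(n,c)])
      except Exception as e: print(n,c,f,e)
for c in('top','side'):
  m=robot.camera_model(c);print(c,m)
print(robot.get_obs()['time'])
E
```

```text
pics
0.0 [0.22109179 0.50349153 0.40353672] [-3.13949710e+00 -2.22500728e-04  2.72784084e+00] 0.09386553470978809
jig top recognise [([0.525, 0.202, 0.019], 0.88), ([0.484, -0.146, 0.011], 0.88)]
jig top spot_point [([0.542, 0.205, 0.002], 0.85), ([0.496, -0.15, 0.001], 0.61), ([0.574, 0.185, 0.018], 0.53)]
jig side recognise [([0.486, -0.134, 0.008], 0.59), ([0.533, 0.222, 0.016], 0.56)]
jig side spot_point [([0.494, -0.146, -0.004], 0.65), ([0.7, 0.101, -0.0], 0.65)]
home top spot_point [([0.578, 0.185, 0.021], 0.81), ([0.516, -0.164, 0.014], 0.75)]
home side spot_point [([0.522, -0.167, 0.012], 0.7)]
flap top recognise [([0.495, -0.138, 0.036], 0.85), ([0.526, 0.212, 0.056], 0.63)]
flap top spot_point [([0.498, -0.146, 0.021], 0.75), ([0.54, 0.202, 0.031], 0.66)]
flap side recognise [([0.554, 0.211, 0.056], 0.7), ([0.493, -0.137, 0.033], 0.62)]
flap side spot_point [([0.496, -0.153, 0.02], 0.68), ([0.544, 0.205, 0.031], 0.64)]
transformer top recognise [([0.498, 0.171, 0.053], 0.72), ([0.326, 0.31, 0.034], 0.61), ([0.332, 0.21, 0.036], 0.52)]
transformer top spot_point [([0.5, 0.1
[... 272 characters left out ...]
 0.002], 0.94), ([0.329, 0.312, 0.002], 0.92), ([0.503, 0.166, 0.013], 0.79), ([0.54, 0.212, -0.003], 0.17)]
top {'camera_matrix': array([[405.71955361,   0.        , 267.52026659],
       [  0.        , 405.71955361, 199.10230779],
       [  0.        ,   0.        ,   1.        ]]), 'rvec': array([ 2.15823517, -2.10576092,  0.21392998]), 'tvec': array([0.07171206, 0.54717335, 0.87085621])}
side {'camera_matrix': array([[373.83945175,   0.        , 256.43219669],
       [  0.        , 373.83945175, 191.82798588],
       [  0.        ,   0.        ,   1.        ]]), 'rvec': array([-2.08251986e-03, -2.67538041e+00,  1.60379698e+00]), 'tvec': array([ 0.54056632, -0.00987856,  1.02924192])}
0.8
```

View pics/top.png

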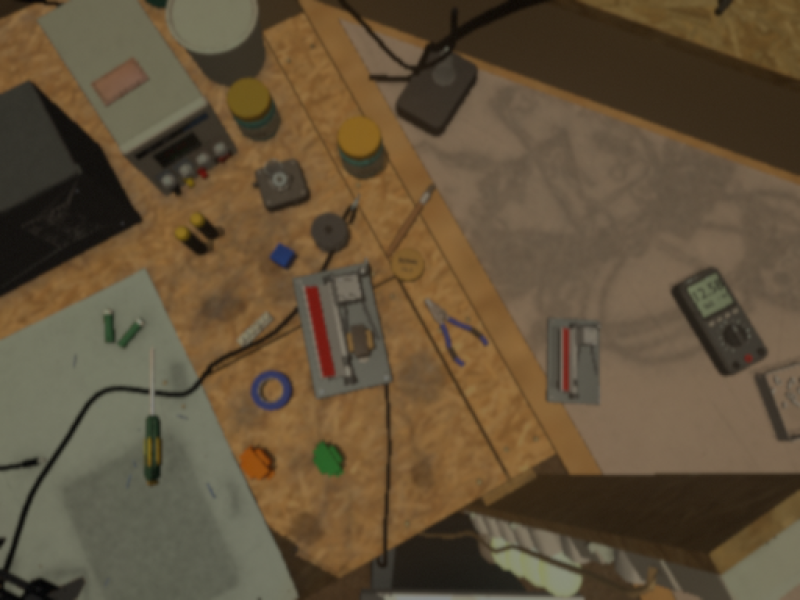

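View pics/side.png

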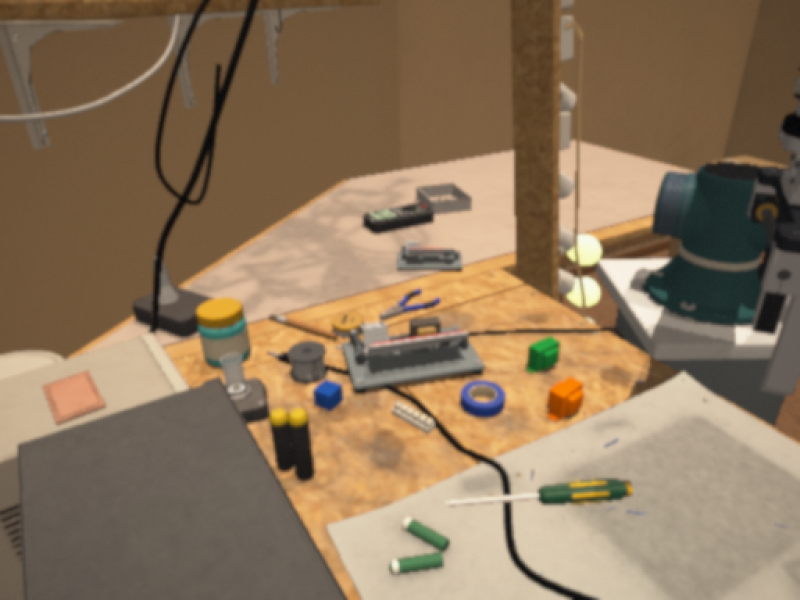

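The top picture shows two jigs: a large one at about (342,330) and a small one at (573,360). The transformer candidates are the dark and ochre one at (358,340) on the large jig, a green one at (328,458) and an orange one at (256,462). The large jig measures about 190x116 mm, so it fits the description, and the dark and ochre transformer stands in its lane. I'll confirm both in a crop and fit the plate outline.

```bash
cat > h.py <<'E'
from bench import robot
import cv2,numpy as np
def ray(cam,px,z,m=None):
    m=m or robot.camera_model(cam);K=m['camera_matrix'];R=cv2.Rodrigues(np.array(m['rvec']))[0];t=np.array(m['tvec']).ravel()
    d=np.linalg.inv(K)@[px[0],px[1],1]
    if cam=='wrist':
        v=d[:2];th=np.hypot(*v);d=np.r_[v/th*np.sin(th),np.cos(th)]
    C=-R.T@t;w=R.T@d;return C+w*(z-C[2])/w[2]
E
python3 - <<'E'
from h import *
a=robot.snapshot('top')
cr=a[155:270,175:265]
cv2.imwrite('pics/crop.png',cv2.resize(cr[:,:,::-1],None,fx=5,fy=5,interpolation=2))
for p in [(295,278),(367,262),(390,381),(318,397)]:
  print(ray('top',(p[0]*.64,p[1]*.64),.016).round(3))
E
```

```text
[0.598 0.272 0.016]
[0.626 0.164 0.016]
[0.446 0.124 0.016]
[0.42  0.228 0.016]
```

View pics/crop.png

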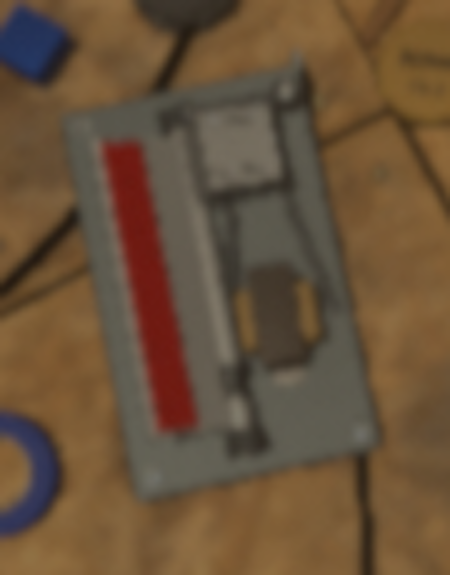

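The crop confirms the large jig: red thumb bar at crop (150,290), grey flap at (240,150), and the dark/ochre transformer standing in front of the flap at (280,316). Now I'll fit the jig frame.

```bash
python3 - <<'E'
from h import *
P=lambda c,z:ray('top',(c[0]/5+175-.4,c[1]/5+155-.4),z)
cw=np.array([P(c,.016) for c in [(65,118),(301,65),(380,447),(143,500)]])[:,:2]
cj=np.array([(76,56),(76,-60),(-112,-60),(-112,56)])/1e3
print(cw.round(4))
a=cj-cj.mean(0);b=cw-cw.mean(0)
yaw=np.arctan2((a[:,0]*b[:,1]-a[:,1]*b[:,0]).sum(),(a*b).sum())
R=np.array([[np.cos(yaw),-np.sin(yaw)],[np.sin(yaw),np.cos(yaw)]])
o=cw.mean(0)-R@cj.mean(0)
print('yaw',yaw,'o',o,'res mm',((cw-o)@R-cj)*1e3)
J=lambda w:((w[:2]-o)@R*1e3).round(1)
print('core top',J(P((280,316),.053)),'ends',J(P((274,265),.053)),J(P((288,368),.053)))
print('net',J(np.array([.5,.173])),J(np.array([.503,.166])))
# target: finger mid: jig x -75, y +5
ob=robot.get_obs();from scipy.spatial.transform import Rotation as S
T=S.from_euler('xyz',ob['ee_rot']);print(T.as_matrix().round(3))
print('tool yaw axis y',np.arctan2(*T.as_matrix()[[1,0],1]), 'jig y dir',yaw+np.pi/2)
tgt=o+R@np.array([-.085,.006]);print('tgt',tgt,'delta tool', T.inv().apply(np.r_[tgt,.30]-ob['tool_pos'])/.04)
E
```

```text
[[0.5969 0.275 ]
 [0.6259 0.1645]
 [0.4453 0.1213]
 [0.4185 0.2289]]
yaw 0.24561443965084045 o [0.53860948 0.20373572] res mm [[-2.13310795 -0.99872654]
 [-0.90554339  0.67559379]
 [ 1.42924129  2.6891963 ]
 [ 1.60941005 -2.36606356]]
core top [-46.5 -26.4] ends [-23.3 -28.5] [-70.2 -25.1]
net [-44.9 -20.4] [-43.7 -27.9]
[[-0.916  0.402  0.   ]
 [ 0.402  0.916  0.   ]
 [ 0.     0.    -1.   ]]
tool yaw axis y 1.1569938951827614 jig y dir 1.816410766445737
tgt [0.45470157 0.1888877 ] delta tool [-8.50916176 -4.85595812  2.61743551]
```

play_rows(
  translation=[
    [-0.75,-0.4,0.15],
    [-0.75,-0.4,0.15],
    [-0.75,-0.4,0.15],
    [-0.75,-0.4,0.15],
    [-0.75,-0.4,0.15],
    [-0.75,-0.4,0.15],
    [-0.75,-0.4,0.15],
    [-0.75,-0.4,0.15],
  ],
  twist=[
    [0,0,0],
    [0,0,0],
    [0,0,0],
    [0,0,0],
    [0,0,0],
    [0,0,0],
    [0,0,0],
    [0,0,0],
  ],
  gripper=[0.15,0.15,0.15,0.15,0.15,0.15,0.15,0.15],
)

```text
time: 1.65
tool_pos: [0.3901, 0.2887, 0.3567]
ee_rot: [3.141, 0.0, 2.728]
wrist_force: [0.2, 0.8, 0.3]
width: 0.0543
finger_force: 0.0
```

play_rows(
  translation=[
    [0,0,0],
    [0,0,0],
    [0,0,0],
    [0,0,0],
    [0,0,0],
    [0,0,0],
    [0,0,0],
    [0,0,0],
  ],
  twist=[
    [0,0,-0.9],
    [0,0,-0.9],
    [0,0,-0.9],
    [0,0,-0.9],
    [0,0,-0.9],
    [0,0,-0.9],
    [0,0,-0.9],
    [0,0,-0.29],
  ],
  gripper=[0.15,0.15,0.15,0.15,0.15,0.15,0.15,0.15],
)

```text
time: 2.45
tool_pos: [0.3894, 0.2899, 0.3568]
ee_rot: [3.141, 0.0, -2.895]
wrist_force: [-0.3, 0.3, -0.7]
width: 0.0538
finger_force: 0.0
```

```bash
cat >> h.py <<'E'
from scipy.spatial.transform import Rotation as S
yaw=.2456;o=np.array([.5395,.2040])
R=np.array([[np.cos(yaw),-np.sin(yaw)],[np.sin(yaw),np.cos(yaw)]])
def plan(jx,jy,tipz):
    ob=robot.get_obs();T=S.from_euler('xyz',ob['ee_rot']);p=np.array(ob['tool_pos'])
    tip=p+T.apply([0,0,.199])
    Y=T.as_matrix()[:,1]
    print('t',ob['time'],'tip jig',((tip[:2]-o)@R*1e3).round(1),'z',(tip[2]*1e3).round(1),'yawerr',round(np.arctan2(Y[1],Y[0])-yaw-np.pi/2,4),'rpy',np.round(ob['ee_rot'],3),'w',ob['width'],'F',np.round(ob['wrist_force'],1))
    g=o+R@np.array([jx,jy])/1e3
    print('delta rows',(T.inv().apply(np.r_[g,tipz/1e3]-tip)/.04).round(3))
E
python3 -c "
from h import *
plan(-80,5.5,95)"
```

```text
t 2.45 tip jig [-124.7  119.8] z 157.8 yawerr 0.001 rpy [ 3.141  0.    -2.895] w 0.05381237960169615 F [-0.3  0.3 -0.7]
delta rows [-1.113 -2.859  1.569]
```

play_rows(
  translation=[
    [-0.28,-0.71,0.39],
    [-0.28,-0.71,0.39],
    [-0.28,-0.71,0.39],
    [-0.28,-0.71,0.39],
    [0,0,0],
  ],
  twist=[
    [0,0,0],
    [0,0,0],
    [0,0,0],
    [0,0,0],
    [0,0,0],
  ],
  gripper=[0.15,0.15,0.15,0.15,0.15],
)

```text
time: 2.95
tool_pos: [0.4612, 0.1881, 0.2917]
ee_rot: [-3.14, -0.004, -2.901]
wrist_force: [0.7, 0.5, -0.2]
width: 0.0539
finger_force: 0.0
```

```bash
python3 - <<'E'
from h import *
plan(-80,5.5,95)
m=robot.camera_model('wrist');print(m)
a=robot.snapshot('wrist')
cv2.imwrite('pics/w1.png',cv2.resize(a[:,:,::-1],(800,600),interpolation=2))
for n in ['transformer','home','jig','flap']:
  print(n,[(((np.array(d['centre'])[:2]-o)@R*1e3).round(1),round(d['centre'][2],3),round(d['score'],2)) for d in robot.spot_point(n,'wrist')])
E
```

```text
t 2.95 tip jig [-80.7   3.4] z 92.7 yawerr -0.0055 rpy [-3.14  -0.004 -2.901] w 0.05389770996044194 F [ 0.7  0.5 -0.2]
delta rows [-0.016  0.054 -0.057]
{'camera_matrix': array([[297.31863964,   0.        , 252.54482003],
       [  0.        , 297.31863964, 193.70347928],
       [  0.        ,   0.        ,   1.        ]]), 'rvec': array([-1.84331427, -2.34733582, -0.27280819]), 'tvec': array([-0.072687  , -0.47682626,  0.16581535])}
transformer [(array([-45.9, -22.5]), 0.018, 0.85), (array([-180.3,  156.1]), -0.003, 0.83), (array([-199.7,   56.6]), 0.001, 0.59)]
home [(array([ 29.1, -27.2]), 0.013, 0.57)]
jig [(array([1.6, 4.4]), -0.003, 0.95)]
flap [(array([5.1, 4. ]), 0.031, 0.86)]
```

View pics/w1.png

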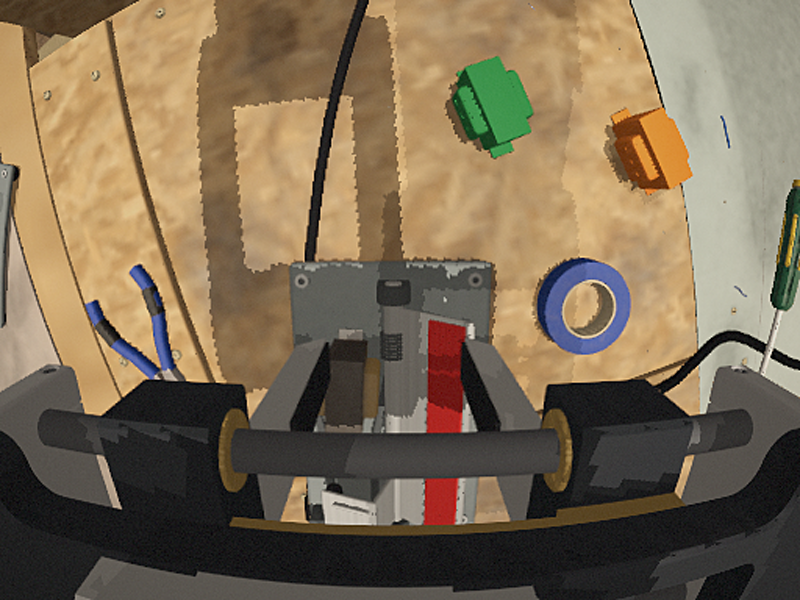

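```bash
python3 - <<'E'
from h import *
def J(p,z): return ((ray('wrist',(p[0]*.64-.2,p[1]*.64-.2),z)[:2]-o)@R*1e3).round(1)
print('plate corners',J((290,263),.016),J((495,263),.016))
print('hinge block rear end',J((394,282),.039), 'block L,R',J((377,286),.039),J((411,286),.039))
print('core top rear L,R',J((331,341),.053),J((367,341),.053),'front',J((327,424),.053),J((364,424),.053))
print('coil R',J((378,360),.048),J((378,415),.048))
print('red pad rear L,R',J((429,320),.055),J((467,328),.06))
print('fingertips',J((330,341),.093),J((304,373),.093),J((465,341),.093),J((488,373),.093))
E
```

```text
plate corners [-107.4  -53.1] [-107.4   63.9]
hinge block rear end [-100.6    6.4] block L,R [-98.5  -2.4] [-98.5  15.2]
core top rear L,R [-73.2 -25.4] [-73.3  -7.2] front [-25.6 -29.9] [-26.   -9.8]
coil R [-61.2  -2. ] [-29.   -2.4]
red pad rear L,R [-84.8  23.6] [-82.1  41.8]
fingertips [-86.5 -20. ] [-72.  -31.9] [-86.4  35.8] [-71.9  46.5]
```

```bash
cat >> h.py <<'E'
o=o+R@np.array([.002,.001])
E
python3 -c "
from h import *
plan(-85,6.2,68)"
```

```text
t 3.2 tip jig [-81.6   6.2] z 96.3 yawerr 0.0005 rpy [ 3.141e+00  2.000e-03 -2.895e+00] w 0.05410283084982243 F [-0.2 -1.3  0.1]
delta rows [0.086 0.001 0.706]
```

play_rows(
  translation=[
    [0.04,0,0.35],
    [0.04,0,0.35],
    [0,0,0],
    [0,0,0],
    [0,0,0],
  ],
  twist=[
    [0,0,0],
    [0,0,0],
    [0,0,0],
    [0,0,0],
    [0,0,0],
  ],
  gripper=[0.15,0.15,0.15,0.15,0.15],
)

```text
time: 3.7
tool_pos: [0.4572, 0.1899, 0.2662]
ee_rot: [3.142, -0.001, -2.896]
wrist_force: [0.8, -0.7, 0.1]
width: 0.0542
finger_force: 0.0
```

```bash
python3 - <<'E'
from h import *
plan(-85,6.2,68)
a=robot.snapshot('wrist')
cv2.imwrite('pics/w2.png',cv2.resize(a[140:340,150:360,::-1],None,fx=3,fy=3,interpolation=2))
E
```

```text
t 3.7 tip jig [-85.4   5.3] z 67.2 yawerr -0.0002 rpy [ 3.142e+00 -1.000e-03 -2.896e+00] w 0.054183648792108345 F [ 0.8 -0.7  0.1]
delta rows [-0.009  0.022 -0.021]
```

View pics/w2.png

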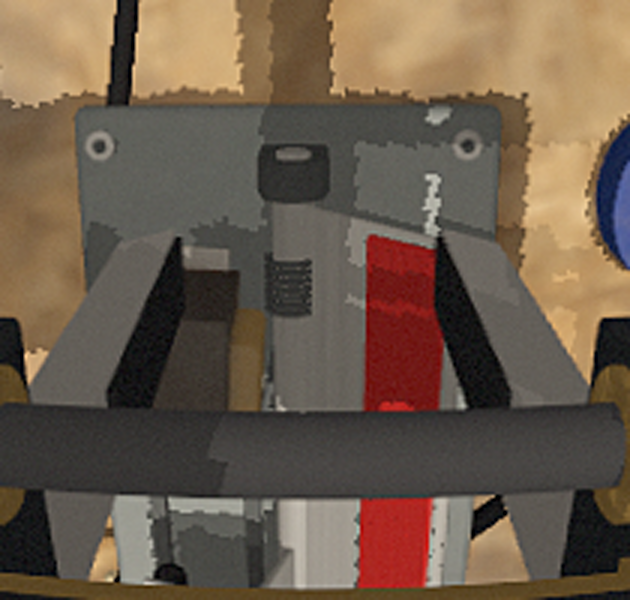

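```bash
python3 - <<'E'
from h import *
plan(-85,6.2,68)
def J(p,z): return ((ray('wrist',(p[0]/3+150-.3,p[1]/3+140-.3),z)[:2]-o)@R*1e3).round(1)
print('tips L,R rear',J((180,238),.067),J((438,238),.067))
print('tips L front',J((183,300),.067))
print('core rear right',J((238,272),.053),'along right edge',J((232,316),.053),J((228,400),.053),'bottom rear',J((238,272),.05))
print('coil right',J((265,310),.048),'feet rear',J((185,250),.018),J((228,250),.018))
print('plate',J((78,106),.016),J((500,106),.016))
print('red',J((367,236),.05),J((440,250),.062),J((360,585),.05),J((430,585),.062))
E
```

```text
t 3.75 tip jig [-85.2   5.2] z 67.3 yawerr -0.0003 rpy [ 3.142 -0.    -2.896] w 0.05408350978429316 F [-0.6 -0.4 -0.2]
delta rows [-0.005  0.024 -0.018]
tips L,R rear [-92.4 -22.4] [-92.3  32.3]
tips L front [-78.2 -22.4]
core rear right [-79.5 -11.4] along right edge [-68.4 -13.1] [-45.8 -14.8] bottom rear [-78.4 -11.6]
coil right [-67.9  -5.6] feet rear [-72.6 -28.7] [-72.7 -16.9]
plate [-112.1  -56.6] [-111.9   55.6]
red [-87.3  18.4] [-87.9  33.7] [16.5 19.1] [ 6.9 36.8]
```

Up close, the tips sit at jig x -92..-78. The core's rear face is at x ≈ -68, y -13..-33, yawed about -4°. When shut, the bar's outer edge is only at y ≈ 36, so I'll narrow the fingers to 46 mm and then press.

play_rows(
  translation=[
    [-0.07,-0.055,0],
    [0,0,0],
    [0,0,0],
    [0,0,0],
  ],
  twist=[
    [0,0,0],
    [0,0,0],
    [0,0,0],
    [0,0,0],
  ],
  gripper=[-0.02,-0.02,-0.02,-0.02],
)

```text
time: 4.15
tool_pos: [0.4607, 0.1883, 0.2663]
ee_rot: [3.141, 0.0, -2.897]
wrist_force: [-0.3, 1.2, -0.1]
width: 0.0461
finger_force: 0.0
```

play_rows(
  translation=[
    [0,0,0.1],
    [0,0,0.1],
    [0,0,0.1],
    [0,0,0.1],
    [0,0,0.1],
    [0,0,0.1],
    [0,0,0.1],
    [0,0,0],
  ],
  twist=[
    [0,0,0],
    [0,0,0],
    [0,0,0],
    [0,0,0],
    [0,0,0],
    [0,0,0],
    [0,0,0],
    [0,0,0],
  ],
  gripper=[-0.02,-0.02,-0.02,-0.02,-0.02,-0.02,-0.02,-0.02],
)

```text
time: 4.95
tool_pos: [0.4612, 0.1895, 0.2402]
ee_rot: [3.138, 0.005, -2.896]
wrist_force: [-0.6, 2.6, 9.4]
width: 0.046
finger_force: 4.1
```

```bash
python3 - <<'E'
from h import *
plan(-82,3,37)
a=robot.snapshot('wrist')
b=robot.snapshot('side')
c=cv2.resize(a[140:340,150:360,::-1],(420,400),interpolation=2);d=cv2.resize(b[180:265,205:320,::-1],(380,281),interpolation=2)
im=np.zeros((400,800,3),np.uint8);im[:,:420]=c;im[:281,420:]=d
cv2.imwrite('pics/w3.png',im)
E
```

```text
t 4.95 tip jig [-80.5   4.7] z 41.3 yawerr -0.0003 rpy [ 3.138  0.005 -2.896] w 0.045983460272286364 F [-0.6  2.6  9.4]
delta rows [ 0.037 -0.043  0.106]
```

View pics/w3.png

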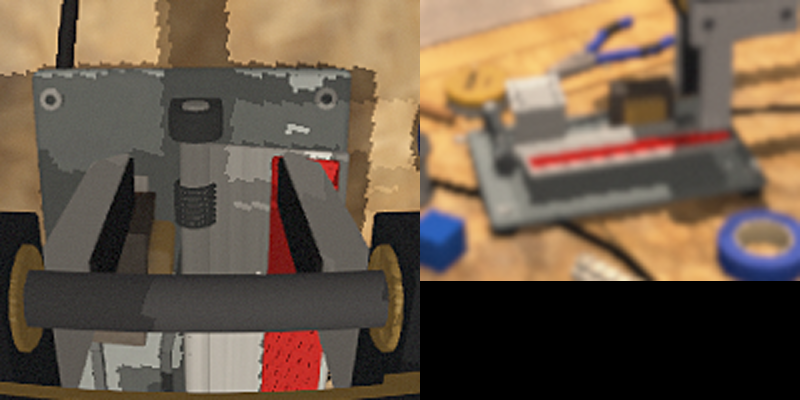

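The flap is open, with the bar finger on the red pad, 9.4 N on the wrist and the angle at about 0.54. I'll press slightly further and start the push.

play_rows(
  translation=[
    [0,0,0.09],
    [-0.12,0,0],
    [-0.12,0,0],
    [-0.12,-0.01,0],
    [-0.12,-0.01,0],
    [-0.12,-0.01,0],
    [-0.12,-0.01,0],
    [0,0,0],
  ],
  twist=[
    [0,0,0],
    [0,0,0],
    [0,0,0],
    [0,0,0],
    [0,0,0],
    [0,0,0],
    [0,0,0],
    [0,0,0],
  ],
  gripper=[-0.02,-0.02,-0.02,-0.02,-0.02,-0.02,-0.02,-0.02],
)

```text
time: 5.85
tool_pos: [0.4887, 0.1932, 0.2356]
ee_rot: [-3.14, -0.003, -2.896]
wrist_force: [-4.2, -3.8, 8.7]
width: 0.0461
finger_force: 4.7
```

```bash
python3 - <<'E'
from h import *
plan(1,3,38)
a=robot.snapshot('wrist')
cv2.imwrite('pics/w4.png',cv2.resize(a[130:340,150:360,::-1],None,fx=2.8,fy=2.8,interpolation=2))
E
```

```text
t 5.85 tip jig [-54.4   0.6] z 36.6 yawerr -0.0001 rpy [-3.140e+00 -3.000e-03 -2.896e+00] w 0.0460984405511931 F [-4.2 -3.8  8.7]
delta rows [-1.386  0.06  -0.039]
```

View pics/w4.png

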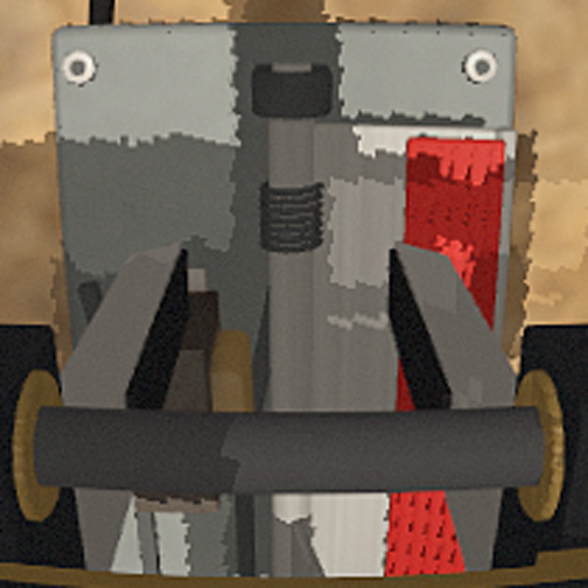

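play_rows(
  translation=[
    [-0.12,0.02,0],
    [-0.12,0.02,0],
    [-0.12,0.01,0],
    [-0.12,0,0],
    [-0.12,0,0],
    [-0.12,0,0],
    [-0.12,0,0],
    [0,0,0],
  ],
  twist=[
    [0,0,0],
    [0,0,0],
    [0,0,0],
    [0,0,0],
    [0,0,0],
    [0,0,0],
    [0,0,0],
    [0,0,0],
  ],
  gripper=[-0.02,-0.02,-0.02,-0.02,-0.02,-0.02,-0.02,-0.02],
)

```text
time: 6.7
tool_pos: [0.5203, 0.2016, 0.2346]
ee_rot: [-3.135, -0.007, -2.897]
wrist_force: [-4.5, -8.7, 7.9]
width: 0.0462
finger_force: 6.2
```

```bash
python3 - <<'E'
from h import *
plan(1,3,38)
a=robot.snapshot('wrist')
b=robot.snapshot('top')
c=cv2.resize(a[130:340,150:360,::-1],(420,420),interpolation=2);d=cv2.resize(b[155:270,175:265,::-1],(330,420),interpolation=2)
cv2.imwrite('pics/w5.png',np.hstack([c,d]))
print([(((np.array(d['centre'])[:2]-o)@R*1e3).round(1),round(d['centre'][2],3),round(d['score'],2)) for c in('wrist','top') for d in robot.spot_point('transformer',c)])
E
```

```text
t 6.7 tip jig [-22.7   0.1] z 35.6 yawerr -0.0005 rpy [-3.135 -0.007 -2.897] w 0.04622829837433561 F [-4.5 -8.7  7.9]
delta rows [-0.592  0.073 -0.065]
[(array([  6. , -27.6]), 0.018, 0.98), (array([-182.1,  159.9]), -0.003, 0.52)]
```

View pics/w5.png

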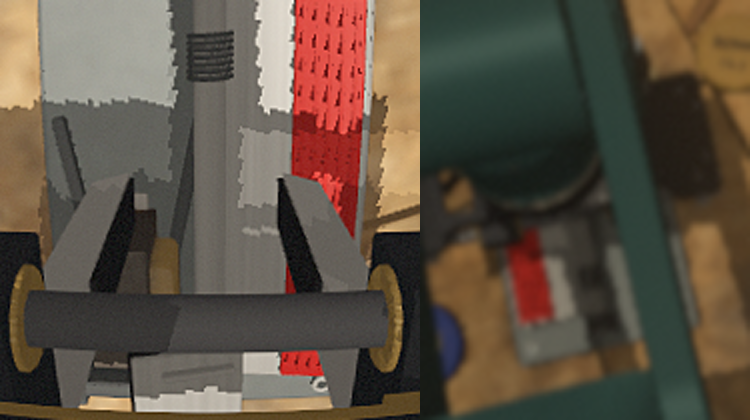

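In the wrist view the transformer is straight in the lane. The network puts it at (6,-27.6), about 24 mm short, which matches the finger position. I'll keep pushing.

play_rows(
  translation=[
    [-0.1,0.01,-0.01],
    [-0.1,0.01,-0.01],
    [-0.1,0,0],
    [-0.1,0,0],
    [-0.08,0,0],
    [-0.05,0,0],
    [0,0,0],
  ],
  twist=[
    [0,0,0],
    [0,0,0],
    [0,0,0],
    [0,0,0],
    [0,0,0],
    [0,0,0],
    [0,0,0],
  ],
  gripper=[-0.02,-0.02,-0.02,-0.02,-0.02,-0.02,-0.02],
)

```text
time: 7.6
tool_pos: [0.5403, 0.2072, 0.2349]
ee_rot: [-3.135, -0.009, -2.897]
wrist_force: [-5.4, -9.3, 6.0]
width: 0.0461
finger_force: 6.2
```

```bash
python3 -c "
from h import *
plan(1,3,38)"
```

```text
t 7.6 tip jig [-2.2  0.5] z 35.9 yawerr -0.0006 rpy [-3.135 -0.009 -2.897] w 0.046118167361551714 F [-5.4 -9.3  6. ]
delta rows [-0.079  0.061 -0.054]
```

play_rows(
  translation=[
    [-0.05,0,0],
    [-0.05,0,0],
    [0,0,0],
  ],
  twist=[
    [0,0,0],
    [0,0,0],
    [0,0,0],
  ],
  gripper=[-0.02,-0.02,-0.02],
)

```text
time: 7.9
tool_pos: [0.5423, 0.2078, 0.2349]
ee_rot: [-3.135, -0.017, -2.897]
wrist_force: [-14.8, -11.9, 13.3]
width: 0.0459
finger_force: 10.9
```

play_rows(
  translation=[
    [-0.05,0,0],
    [0,0,0],
  ],
  twist=[
    [0,0,0],
    [0,0,0],
  ],
  gripper=[-0.02,-0.02],
)

```text
time: 8.1
tool_pos: [0.5432, 0.208, 0.2349]
ee_rot: [-3.134, -0.022, -2.898]
wrist_force: [-19.3, -13.1, 16.1]
width: 0.0459
finger_force: 13.8
```

```bash
python3 -c "
from h import *
plan(1,3,38)"
```

```text
t 8.1 tip jig [-1.7  0.5] z 35.9 yawerr -0.0016 rpy [-3.134 -0.022 -2.898] w 0.045856939955251454 F [-19.3 -13.1  16.1]
delta rows [-0.067  0.061 -0.053]
```

```bash
python3 - <<'E'
from h import *
a=robot.snapshot('wrist');b=robot.snapshot('side');t=robot.snapshot('top')
c=cv2.resize(a[130:340,150:360,::-1],(420,420),interpolation=2);d=cv2.resize(b[180:265,205:320,::-1],(380,281),interpolation=2)
im=np.zeros((420,800,3),np.uint8);im[:,:420]=c;im[:281,420:]=d
cv2.imwrite('pics/w6.png',im)
for n in('transformer','home','jig','flap'):
  print(n,[(c,((np.array(d['centre'])[:2]-o)@R*1e3).round(1),round(d['centre'][2],3),round(d['score'],2)) for c in('wrist','side') for d in robot.spot_point(n,c)])
E
```

```text
transformer [('wrist', array([-182.2,  150.3]), -0.001, 0.83), ('wrist', array([ 31.4, -26.5]), 0.02, 0.59), ('side', array([-198.3,   53.6]), 0.002, 0.74), ('side', array([-180.8,  155.7]), 0.0, 0.6), ('side', array([ 29.9, -28. ]), 0.013, 0.44)]
home [('wrist', array([ 28. , -26.4]), 0.015, 0.75), ('side', array([-112.3, -353.6]), 0.01, 0.81), ('side', array([ 31.8, -26.1]), 0.016, 0.73)]
jig [('wrist', array([1.6, 2.8]), -0.002, 0.77), ('side', array([-3.7,  2.5]), -0.002, 0.77), ('side', array([-130. , -332.1]), -0.004, 0.63)]
flap [('wrist', array([0.9, 1.3]), 0.029, 0.76), ('wrist', array([ 30.3, -26.7]), 0.015, 0.37), ('side', array([ 3.4, -1.6]), 0.032, 0.88), ('side', array([-128.1, -335.2]), 0.019, 0.7)]
```

View pics/w6.png

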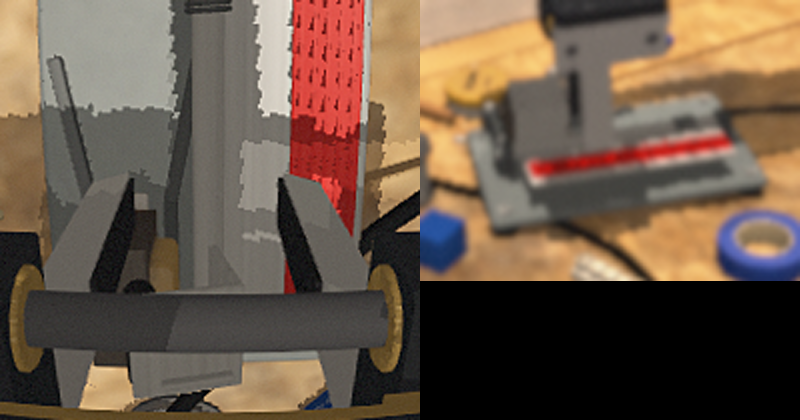

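Both networks put the transformer at home to within their error, and the force rises stiffly to about 22 N along the lane, so it is against the stop. I'll back the pusher off with the bar still down, then check.

play_rows(
  translation=[
    [0.06,0,0],
    [0.06,0,0],
    [0.06,0,0],
    [0.06,0,0],
    [0,0,0],
  ],
  twist=[
    [0,0,0],
    [0,0,0],
    [0,0,0],
    [0,0,0],
    [0,0,0],
  ],
  gripper=[-0.02,-0.02,-0.02,-0.02,-0.02],
)

```text
time: 9.15
tool_pos: [0.5387, 0.2064, 0.2368]
ee_rot: [-3.134, 0.001, -2.897]
wrist_force: [0.8, -8.9, 8.0]
width: 0.0461
finger_force: 5.5
```

```bash
python3 - <<'E'
from h import *
plan(1,3,38)
a=robot.snapshot('wrist')
print([(((np.array(d['centre'])[:2]-o)@R*1e3).round(1),round(d['centre'][2],3),round(d['score'],2)) for n in('transformer','home') for d in robot.spot_point(n,'wrist')])
E
```

```text
t 9.15 tip jig [-2.  0.] z 37.8 yawerr -0.0012 rpy [-3.134e+00  1.000e-03 -2.897e+00] w 0.04612261347465749 F [ 0.8 -8.9  8. ]
delta rows [-0.074  0.074 -0.005]
[(array([-184. ,  152.4]), -0.003, 0.69), (array([ 28.3, -26.1]), 0.02, 0.63), (array([135. , -12.2]), -0.002, 0.24), (array([ 25.1, -30.2]), 0.012, 0.58)]
```

play_rows(
  translation=[
    [0.06,0,0],
    [0.06,0,0],
    [0,0,0],
  ],
  twist=[
    [0,0,0],
    [0,0,0],
    [0,0,0],
  ],
  gripper=[-0.02,-0.02,-0.02],
)

```text
time: 9.6
tool_pos: [0.5362, 0.2054, 0.2384]
ee_rot: [-3.134, 0.011, -2.898]
wrist_force: [7.0, -7.8, 5.4]
width: 0.0457
finger_force: 5.4
```

```bash
python3 -c "
from h import *
plan(1,3,38)"
```

```text
t 9.6 tip jig [-2.6 -0.4] z 39.4 yawerr -0.002 rpy [-3.134  0.011 -2.898] w 0.04569983883109684 F [ 7.  -7.8  5.4]
delta rows [-0.09   0.086  0.035]
```

play_rows(
  translation=[
    [0.07,0,0],
    [0.07,0,0],
    [0,0,0],
  ],
  twist=[
    [0,0,0],
    [0,0,0],
    [0,0,0],
  ],
  gripper=[-0.02,-0.02,-0.02],
)

```text
time: 9.9
tool_pos: [0.5312, 0.2046, 0.239]
ee_rot: [-3.135, 0.013, -2.898]
wrist_force: [7.6, -6.7, 5.3]
width: 0.046
finger_force: 5.2
```

```bash
python3 -c "
from h import *
plan(1,3,38)"
```

```text
t 9.9 tip jig [-7.3  0.2] z 40.0 yawerr -0.002 rpy [-3.135  0.013 -2.898] w 0.04603797223036327 F [ 7.6 -6.7  5.3]
delta rows [-0.207  0.07   0.053]
```

The pusher is now 5 mm clear of the core with the bar still down. Next I let the bar up.

play_rows(
  translation=[
    [0,0,-0.1],
    [0,0,-0.1],
    [0,0,-0.15],
    [0,0,-0.2],
    [0,0,-0.3],
    [0,0,-0.5],
    [0,0,-0.7],
    [0,0,-0.7],
  ],
  twist=[
    [0,0,0],
    [0,0,0],
    [0,0,0],
    [0,0,0],
    [0,0,0],
    [0,0,0],
    [0,0,0],
    [0,0,0],
  ],
  gripper=[-0.02,-0.02,-0.02,-0.02,-0.02,-0.02,-0.02,-0.02],
)

```text
time: 10.7
tool_pos: [0.5275, 0.2067, 0.3466]
ee_rot: [3.141, -0.001, -2.896]
wrist_force: [0.1, 0.0, 0.3]
width: 0.0462
finger_force: 0.0
```

play_rows(
  translation=[
    [0.8,0,-0.3],
    [0.8,0,-0.3],
    [0.8,0,-0.3],
    [0,0,0],
  ],
  twist=[
    [0,0,0],
    [0,0,0],
    [0,0,0],
    [0,0,0],
  ],
  gripper=[-0.02,-0.02,-0.02,-0.02],
)

```text
time: 11.1
tool_pos: [0.4323, 0.183, 0.3847]
ee_rot: [3.141, 0.004, -2.895]
wrist_force: [-0.3, -0.2, 0.4]
width: 0.0462
finger_force: 0.0
```

```bash
python3 - <<'E'
from h import *
plan(1,3,38)
a=robot.snapshot('top');b=robot.snapshot('side');w=robot.snapshot('wrist')
im=np.zeros((600,800,3),np.uint8)
im[:300,:400]=cv2.resize(b[180:267,205:321,::-1],(400,300),interpolation=2)
im[:300,400:]=cv2.resize(a[155:270,160:313,::-1],(400,300),interpolation=2)
im[300:,:400]=cv2.resize(w[:,:,::-1],(400,300),interpolation=3)
im[300:,400:]=cv2.resize(w[180:330,160:360,::-1],(400,300),interpolation=2)
cv2.imwrite('pics/fin.png',im)
for n in('transformer','home'):
  print(n,[(c,((np.array(d['centre'])[:2]-o)@R*1e3).round(1),round(d['centre'][2],3),round(d['score'],2)) for c in('top','wrist','side') for d in robot.spot_point(n,c)])
E
```

```text
t 11.1 tip jig [-110.3    4.8] z 185.7 yawerr 0.0008 rpy [ 3.141  0.004 -2.895] w 0.04624721894286171 F [-0.3 -0.2  0.4]
delta rows [-2.766 -0.049  3.705]
transformer [('top', array([-202.5,   54.7]), -0.002, 0.59), ('top', array([-182.2,  155.3]), -0.001, 0.49), ('wrist', array([-184.8,  153.1]), -0.003, 0.86), ('wrist', array([-199.7,   58.1]), 0.0, 0.58), ('wrist', array([ 28.2, -27.7]), 0.019, 0.56), ('side', array([-198.8,   54.6]), 0.003, 0.92), ('side', array([-179.2,  156.5]), -0.0, 0.69), ('side', array([ 31.5, -30.8]), 0.014, 0.56)]
home [('top', array([-112.8, -354.3]), 0.017, 0.63), ('top', array([ 29.4, -24. ]), 0.021, 0.53), ('wrist', array([ 27.5, -26.3]), 0.012, 0.67), ('wrist', array([-115.5, -356. ]), 0.011, 0.6), ('side', array([ 31.3, -28.6]), 0.015, 0.73), ('side', array([-109.3, -354.1]), 0.012, 0.72)]
```

View pics/fin.png

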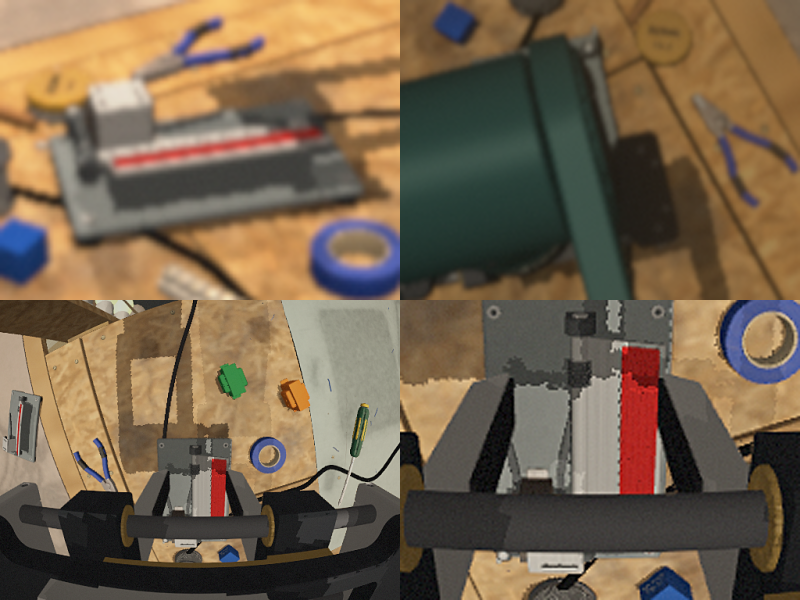

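```bash
python3 - <<'E'
from h import *
def J(p,z): return ((ray('wrist',((p[0]-400)/2+160,(p[1]-300)/2+180),z)[:2]-o)@R*1e3).round(1)
plan(0,0,100)
print('feet rear',J((537,470),.018),'core bottom rear',J((537,479),.018),'plate',J((484,300),.016),'hinge block rear/front-of-dark',J((579,312),.039),'bar rear outer',J((658,347),.055))
E
```

```text
t 11.55 tip jig [-108.5    4.1] z 181.7 yawerr -0.0006 rpy [ 3.142e+00 -2.000e-03 -2.897e+00] w 0.046267172167615646 F [-0.  0.  1.]
delta rows [-2.715 -0.102  2.039]
feet rear [  1.1 -27.3] core bottom rear [  7.7 -27.5] plate [-109.4  -56.3] hinge block rear/front-of-dark [-106.8    0.4] bar rear outer [-91.   42.7]
```

The feet's rear edge is at x 1.1 (2 expected) and the core's rear at 7.7 (8 expected), so it is home. The flap rests on top and the robot is clear.

```bash
python3 -c "
from bench import robot
print(robot.close_job())"
```

```text
the job is handed in; nothing more can be done
None
```

I pushed the transformer home against the cross-bar stop with the bar held down, then let the bar up so the flap closed on top of it. I handed the job in after about 11.6 s, with the robot clear of everything; the close-up measurements put it within about 1 mm of home.

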